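# Put the wheel-bench tools back in their foam inlays

## Task

The wheel is trued, so put the four loose tools away: each one goes into the cut-out of its own shape in the foam tool tray, down on the yellow floor of the cut-out - the chuck key, the tyre lever and the spoke wrench lying flat, the lockring remover standing with its hexagon up. Leave the oil bottle and the cassette where they stand.

Things in the scene. Friction and masses are not known exactly. Their poses are not given: they have to be found in the camera images.
- chuck_key: Bright steel T-shaped drill chuck key lying flat. Origin on its underside, z up, x along the shaft towards the dark pinion. Cross bar along y at x=-40 mm, 74 mm long, 15 mm thick at its ends, in a boss 22 mm square and high. Shaft 14 mm diameter, axis 11 mm up, bare for x=-29 to +18 mm; pinion 22 mm diameter to +38, tip to +46. 0.16 kg, balances 17 mm from the origin towards the bar
- tyre_lever: Blue plastic tyre lever, a bar 100 mm long (x, from -50 to +50), 20 mm wide (y), 14 mm high (z up), lying flat. Origin at the centre of its underside; the forked hook end is at -x, the thin spoon end at +x. About 0.035 kg.
- spoke_wrench: Spoke wrench: a red plastic loop handle with a slotted steel nose at its +x end; 56 mm long (x, from -28 to +28), 36 mm wide (y; its two straight parallel flanks run from x = -14 to +10 mm), 13 mm high (z up), lying flat. Origin at the centre of its underside. About 0.04 kg.
- lockring_remover: Cassette lockring remover of dark steel, standing upright: a round flange 36 mm in diameter and 13 mm high below (coned to 16 mm height), above it a hexagon 24 mm across flats (two of the flats face +x and -x) from 16 to 38 mm height. Origin at the centre of its underside, z up along its axis. 38 mm high, about 0.15 kg.
- inlay_key: Inlay with the T-shaped cut-out, for the chuck key. Four fixed black foam inlays, each 136 (x) x 116 (y) x 20 mm, fill a grey tray 2 by 2; tops 23 mm, tray rim 24 mm above the bench. Cut-outs 5 mm deep, yellow floor 15 mm above the underside. Origin: centre of underside. Bar slot x -58 to -22, y +-44; shaft slot on to x +53, y +-18. Key fits only with its origin and x over these, 7 mm spare around
- inlay_lever: Foam inlay, size as the T one, with the long narrow cut-out for the tyre lever: 114 mm (x) by 36 mm (y), centred, 5 mm deep, yellow floor 15 mm above the underside. Origin at the centre of the underside, z up. The lever lies along x, either way round.
- inlay_spoke: Foam inlay, size as the T one, with the oblong eight-sided cut-out for the spoke wrench: 70 mm (x) by 50 mm (y), corners cut off by 14 mm, centred, 5 mm deep, yellow floor 15 mm above the underside. Origin at the centre of the underside, z up. The wrench lies with its length along x, either way round.
- inlay_remover: Foam inlay, size as the T one, with the round cut-out for the lockring remover: 50 mm diameter, centred, 5 mm deep, yellow floor 15 mm above the underside. Origin at the centre of the underside, z up. The remover stands in it on its flange, turned any way.
- oil_bottle: Bystander: slim green oil bottle with a white band and a black and white nozzle, 40 mm diameter, 114 mm high, standing loose. Origin at the centre of its underside.
- cassette: Bystander: steel bicycle cassette (a cone of toothed sprockets), 92 mm diameter, 36 mm high, lying loose with the largest sprocket down. Origin at the centre of its underside.
There are look-alikes about, which are no part of the job. Leave any purple or red look-alike of the inlay_spoke alone.

How it is judged:
At the end, for the whole second after the job is handed in: Each tool is in the cut-out of its own shape: origins within 12 mm horizontally, underside within 2.5 mm of the yellow floor, tilt under 0.12 rad; key and lever within 0.25 rad and spoke wrench within 0.45 rad of the inlay's x; all at rest (horizontal distance between chuck_key and inlay_key below 0.012 m and z of chuck_key in the frame of inlay_key between 0.012 and 0.0175 m and angle between each of chuck_key, tyre_lever, spoke_wrench, lockring_remover's own z axis and vertical below 0.12 rad and linear speed of each of chuck_key, tyre_lever, spoke_wrench, lockring_remover below 0.02 m/s and angular speed of each of chuck_key, tyre_lever, spoke_wrench, lockring_remover below 0.2 rad/s and angle between the x axis of chuck_key and the x axis of inlay_key, either way round below 0.25 rad and horizontal distance between tyre_lever and inlay_lever below 0.012 m and z of tyre_lever in the frame of inlay_lever between 0.012 and 0.0175 m and angle between the x axis of tyre_lever and the x axis of inlay_lever, either way round below 0.25 rad and horizontal distance between spoke_wrench and inlay_spoke below 0.012 m and z of spoke_wrench in the frame of inlay_spoke between 0.012 and 0.0175 m and angle between the x axis of spoke_wrench and the x axis of inlay_spoke, either way round below 0.45 rad and horizontal distance between lockring_remover and inlay_remover below 0.012 m and z of lockring_remover in the frame of inlay_remover between 0.012 and 0.0175 m); the robot touches nothing.
It fails at once if the oil bottle is pushed more than 30 mm or tipped (distance of oil_bottle from where it was at the start of the episode above 0.03 m or angle between oil_bottle's own z axis and vertical above 0.4 rad).
It fails at once if the cassette is pushed more than 30 mm (distance of cassette from where it was at the start of the episode above 0.03 m).
It also fails if it takes over 122 s, if anything falls off the work surface, if the arm or the gripper's body presses on something with over 40 N, if the wrist force passes 120 N, or if a joint passes its speed limit or range.

## Robot

A 6-joint arm with a two-finger parallel gripper is mounted at the origin on the work surface. World frame = base frame: x ahead of the robot, y to its left, z up, the work surface at z = 0. Lengths are in m, angles in rad, forces in N, time in s.
With the tool pointing down it reaches from about 0.375 to 0.925 m from the base axis. Payload 5.7 kg.
Tool frame: the origin (TCP) lies midway between the tips of the shut fingers; the grasp point (between the pads) lies 19 mm behind it; z points along the fingers, y is the line along which they close (so a half turn about z gives the same grasp; the last joint's range is limited). The gripper opens to 88 mm and grips with 3 to 60 N. Pads are 20 mm wide; open, the fingers measure 115 mm over their backs; the gripper's body (75 mm by 178 mm) begins 61 mm behind the grasp point.
Start: joints at [1.037, 0.359, 1.51, -0, 1.272, -0.115], TCP at [0.244, 0.548, 0.223] pointing down, gripper open.
Joint ranges: [-2.97, 2.97], [-1.01, 2.36], [0.21, 2.38], [-0.96, 4.11], [0.2, 2.71], [-2.98, 2.98]. Speed limits (rad/s): [2.39, 2.39, 3.14, 3.14, 3.14, 3.14].

## Interface

Orientations are given as a unit quaternion [x, y, z, w].
In Python, from bench import move_ptp, servo_line, goto_joints, move_gripper, sleep, inverse_kinematics, capture, PlanningError, close_job, spot_in, silhouettes, current_clock, current_joint_pos, current_qvel, current_joint_torque, current_position, current_orientation, current_force, current_torque, current_finger_gap, current_grip_force gives the robot as it stands. Calls block until the motion is done:
- move_ptp(position, orientation): joint-space move of the TCP to a pose.
- servo_line(position, orientation=None, rate=0.15, contact_N=None): straight line of the TCP; orientation=None keeps the orientation; rate is the mean speed in m/s. With contact_N (N) it stops when the force on the tool has changed by that much, and returns True; else False.
- goto_joints(angles): joint-space move.
- move_gripper(opening): finger opening in m; the grip force is fixed at half the most; returns when the fingers have stopped.
- sleep(seconds).
- inverse_kinematics(position, orientation): joint angles nearest the present ones, or None.
- capture(name): name is "side" or "top"; returns a dict with "image" (384x512x3 uint8, blue, green, red), "range_z" (384x512 float32, m along the optical axis (not along the pixel's ray), 0 where there is no reading), "intrinsics" (3x3 intrinsics, pixels), "k1" (the pictures are not rectified: a ray, as slopes to the right and down, at radius r is drawn at 1 + k1 r^2 times it, then the intrinsics apply), "R" (3x3) and "t" (3): a world point X has camera coordinates R X + t. Camera axes: x right, y down, z forward; pixel columns grow to the right and rows downward; lengths in m; the calibration is good to about 2 mm. A picture is of the moment at which its call begins.
A pose or a line that the arm cannot do raises PlanningError and nothing moves.
- close_job(): hands the job in; it is judged then, once.
Trained networks look in the newest picture that a camera, given by its name, has taken for a name from the list of things; names that differ only in an ending like _2 or _b are one class to them, and where a whole thing is asked for, a point or a joint stands for the part that bears it (a point fixed in the world has none). Each returns a list of dicts, best first, with "conf" (0 to 1); they miss things now and then, are a little off and sometimes report something else, mostly with a low value. They report only what shows in the picture. A call takes as long as a camera call. They do not tell look-alikes from the thing itself.
- spot_in(camera, query): "xy" ([column, row] in pixels, amid what is visible of it).
- silhouettes(camera, query): "region" (384x512 bool, what is visible of it) and "xy" ([column, row] in pixels, amid what is visible of it).
Readings, each from a call of its own:
- current_clock(): time.
- current_joint_pos(): joint angles.
- current_qvel(): joint speeds.
- current_joint_torque(): joint torques, N m.
- current_position(): TCP position.
- current_orientation(): TCP orientation.
- current_force(): force on the tool from outside, world axes, zero at the start.
- current_torque(): the same for the moment, N m.
- current_finger_gap(): finger opening in m.
- current_grip_force(): force on a finger pad.
Only numpy, scipy, OpenCV 4.12 (cv2) and the standard library are available. Lean on these libraries where they do the work, as an engineer would, in place of code of your own. Each camera call takes 0.05 s, during which the arm holds its last target. There are 200 camera calls.

## Working session

There is one attempt and no reset: what is moved stays moved. The work goes in short steps, each a Python script; the robot and the scene stay as the last script left them, time stands still between calls to the robot, and variables do not carry over. Pictures are saved under pics/ and viewed, at most 14 in all, crops included, and the job is handed in when it is done.

```bash
mkdir -p pics; ls; python3 - <<'E'
from bench import *
import cv2
for n in ("top","side"):
    c=capture(n); cv2.imwrite(f"pics/{n}0.png",cv2.resize(c["image"],None,fx=1.5,fy=1.5))
    print(n,c["intrinsics"].tolist() if hasattr(c["intrinsics"],"tolist") else c["intrinsics"],c["k1"],c["R"],c["t"])
    for q in ["chuck_key","tyre_lever","spoke_wrench","lockring_remover","inlay_key","inlay_lever","inlay_spoke","inlay_remover","oil_bottle","cassette"]:
        print(q,[([round(float(v)) for v in d["xy"]],round(float(d["conf"]),2)) for d in spot_in(n,q)])
print(current_clock())
E
```

```text
pics
top [[361.5801154205588, 0.0, 262.7022523006358], [0.0, 361.5801154205588, 196.01530655105705], [0.0, 0.0, 1.0]] -0.049010330992301454 [[ 0.02003949 -0.99971961 -0.01261418]
 [-0.98071722 -0.01720225 -0.19467363]
 [ 0.19440205  0.0162721  -0.98078696]] [0.00224739 0.5795239  1.19471992]
chuck_key [([306, 201], 0.75)]
tyre_lever [([309, 234], 0.74)]
spoke_wrench [([351, 202], 0.61)]
lockring_remover [([351, 240], 0.49)]
inlay_key [([228, 185], 0.62)]
inlay_lever [([206, 230], 0.72)]
inlay_spoke [([138, 186], 0.94), ([199, 193], 0.9), ([136, 252], 0.57)]
inlay_remover [([239, 220], 0.68)]
oil_bottle [([329, 154], 0.71)]
cassette [([396, 220], 0.72)]
side [[414.1062790329007, 0.0, 259.3698358750372], [0.0, 414.1062790329007, 193.1010504642341], [0.0, 0.0, 1.0]] -0.07346764981433043 [[ 0.99576285 -0.09192644 -0.00242405]
 [-0.06060162 -0.63616442 -0.76916986]
 [ 0.06916495  0.76605767 -0.63903979]] [-0.57157175  0.06667101  1.18484541]
chuck_key [([266, 238], 0.7)]
tyre_lever [([217, 242], 0.55)]
spoke_wrench [([272, 288], 0.53)]
lockring_remover [([212, 288], 0.67)]
inlay_key [([269, 171], 0.77)]
inlay_lever [([218, 159], 0.94)]
inlay_spoke [([202, 124], 0.68), ([255, 123], 0.67), ([259, 155], 0.59), ([218, 243], 0.53)]
inlay_remover [([228, 180], 0.7)]
oil_bottle [([329, 242], 0.58)]
cassette [([247, 345], 0.88)]
1.1
```

View pics/top0.png

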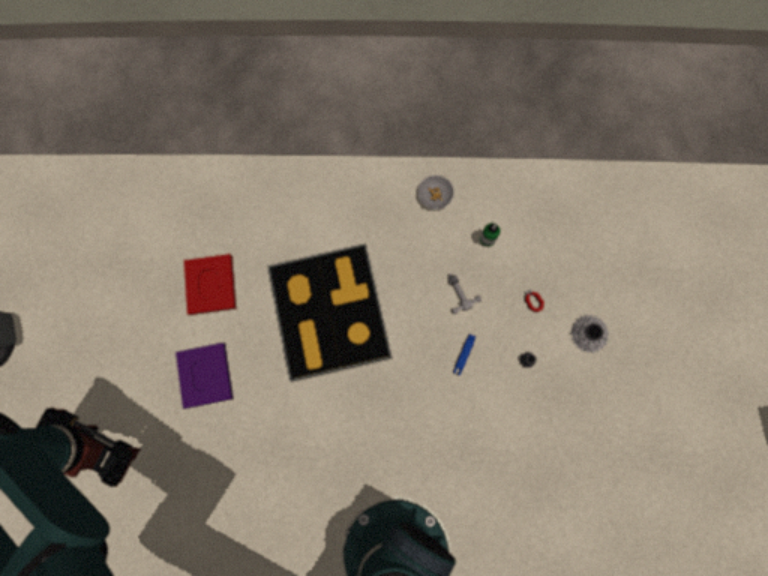

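View pics/side0.png

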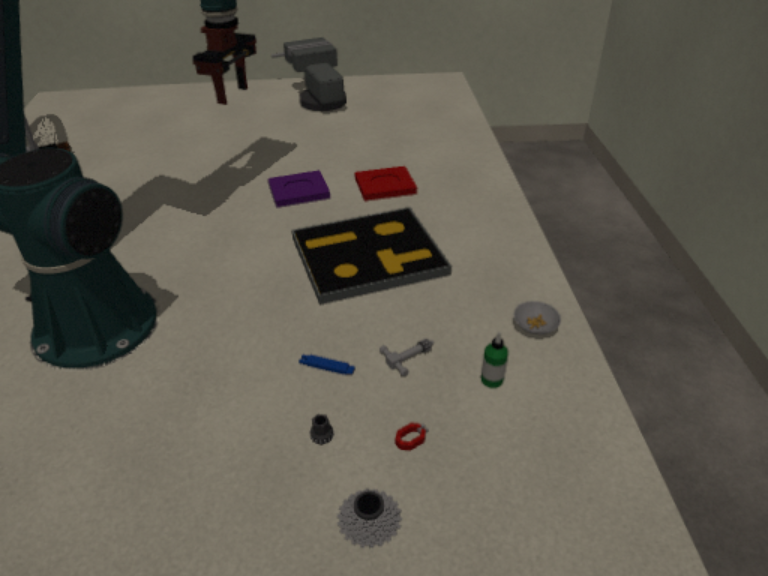

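The top view has the black tray at about (220,208) px with the spoke cut-out top left, T top right, lever bottom left and round bottom right. The loose tools are at (306,201), (309,234), (351,202) and (351,240). The red and purple plates at left are look-alikes. Next I fit the poses with rendered prism models in both cameras.

```bash
cat > h.py <<'E'
import numpy as np, cv2
from bench import *
from scipy.optimize import minimize
S=6
def proj(c,X):
    p=X@np.asarray(c["R"]).T+np.asarray(c["t"]); u=p[:,:2]/p[:,2:]
    u=u*(1+c["k1"]*(u**2).sum(1,keepdims=True)); K=np.asarray(c["intrinsics"])
    return u*[K[0,0],K[1,1]]+K[:2,2]
def box(x0,x1,y0,y1): return np.array([[x0,y0],[x1,y0],[x1,y1],[x0,y1]])/1e3
def ngon(r,n=24,ph=0): a=np.arange(n)*2*np.pi/n+ph; return np.c_[np.cos(a),np.sin(a)]*r/1e3
def pr(poly,z0,z1): return np.r_[np.c_[poly,0*poly[:,0]+z0/1e3],np.c_[poly,0*poly[:,0]+z1/1e3]]
M={"chuck_key":[pr(box(-47,-33,-37,37),4,18),pr(box(-51,-29,-11,11),0,22),pr(box(-29,18,-7,7),6,16),pr(box(18,38,-11,11),4,18),pr(box(38,46,-4,4),8,14)],
"tyre_lever":[pr(box(-50,50,-10,10),0,14)],
"spoke_wrench":[pr(np.array([[-14,-18],[10,-18],[20,-10],[28,-5],[28,5],[20,10],[10,18],[-14,18],[-24,12],[-28,5],[-28,-5],[-24,-12]])/1e3,0,13)],
"lockring_remover":[pr(ngon(18),0,14),pr(ngon(13.9,6,np.pi/6),14,38)]}
oc=np.array([[-35,-11],[-21,-25],[21,-25],[35,-11],[35,11],[21,25],[-21,25],[-35,11]])/1e3
C={"inlay_key":[box(-58,-22,-44,44),box(-24,53,-18,18)],"inlay_lever":[box(-57,57,-18,18)],"inlay_spoke":[oc],"inlay_remover":[ngon(25)]}
def render(c,parts,q,win,z=0):
    x0,y0,w,h=win; im=np.zeros((h*S,w*S),np.uint8); co,si=np.cos(q[2]),np.sin(q[2])
    for P in parts:
        X=np.c_[q[0]+co*P[:,0]-si*P[:,1],q[1]+si*P[:,0]+co*P[:,1],P[:,2]+z]
        u=((proj(c,X)-[x0-.5,y0-.5])*S).astype(np.float32)
        cv2.fillConvexPoly(im,np.round(cv2.convexHull(u)*16-8).astype(np.int32),1,shift=4)
    return im
def rend(c,name,q,win,z=0):
    if name in M: im=render(c,M[name],q,win,z)
    else:
        f=lambda h:render(c,[np.c_[P,0*P[:,0]+h] for P in C[name]],q,win)
        im=f(.018)&f(.023)
    return cv2.resize(im.astype(np.float32),(win[2],win[3]),interpolation=cv2.INTER_AREA)
def back(c,uv,z):
    R=np.asarray(c["R"]);t=np.asarray(c["t"]);K=np.asarray(c["intrinsics"]);d=(np.asarray(uv,float)-K[:2,2])/[K[0,0],K[1,1]];s=d.copy()
    for _ in range(5): s=d/(1+c["k1"]*(s@s))
    r=R.T@np.r_[s,1];o=-R.T@t
    return (o+r*(z-o[2])/r[2])[:2]
def win_of(m):
    y,x=np.nonzero(m); x0,y0=max(x.min()-8,0),max(y.min()-8,0); return (x0,y0,x.max()+9-x0,y.max()+9-y0)
def fit(name,views,z=0,yaws=None):
    """views: list of (cam,mask); returns cost per mask area and (x,y,yaw)"""
    W=[(c,win_of(m),m.astype(np.float32)) for c,m in views]
    W=[(c,w,cv2.GaussianBlur(m[w[1]:w[1]+w[3],w[0]:w[0]+w[2]],(0,0),.8)) for c,w,m in W]
    def cost(q): return sum(((cv2.GaussianBlur(rend(c,name,q,w,z),(0,0),.8)-m)**2).sum()/m.sum() for c,w,m in W)
    c,m=views[0]; y,x=np.nonzero(m); p=back(c,[x.mean(),y.mean()],z+(.008 if name in M else .018)); best=None
    for a in (np.arange(-np.pi,np.pi,np.pi/6) if yaws is None else yaws):
        r=minimize(cost,np.r_[p,a],method="Nelder-Mead",options=dict(initial_simplex=np.r_[p,a]+np.array([[0,0,0],[.012,0,.1],[0,.012,-.1],[-.008,-.008,.25]]),xatol=2e-4,fatol=1e-4))
        if best is None or r.fun<best[0]: best=(r.fun,r.x)
    return round(best[0],3),best[1].round(4)
def yellow(c):
    h=cv2.cvtColor(c["image"],cv2.COLOR_BGR2HSV); m=cv2.inRange(h,(15,120,90),(32,255,255))
    n,l,s,ce=cv2.connectedComponentsWithStats(m); return l,s,ce
E
cat > m.py <<'E'
from h import *
cams={n:capture(n) for n in ("top","side")}
cent={"top":{"inlay_spoke":(199,193),"inlay_key":(232,190),"inlay_lever":(206,230),"inlay_remover":(239,222)},
"side":{"inlay_lever":(220,160),"inlay_spoke":(260,152),"inlay_key":(269,173),"inlay_remover":(230,180)}}
mk={}
for n,c in cams.items():
    l,s,ce=yellow(c)
    for q,p in cent[n].items():
        i=1+np.argmin(np.hypot(*(ce[1:]-p).T)+1e3*(s[1:,4]<30)); mk[q,n]=l==i
    for q in M:
        d=silhouettes(n,q)
        if d: mk[q,n]=np.asarray(d[0]["region"])
    v=cv2.resize(c["image"],None,fx=3,fy=3,interpolation=cv2.INTER_CUBIC)
    for (q,nn),m in mk.items():
        if nn==n:
            cs,_=cv2.findContours(cv2.resize(m.astype(np.uint8),None,fx=3,fy=3,interpolation=0),0,1); cv2.drawContours(v,cs,-1,(255,0,255),1)
    x0,y0=(500,420) if n=="top" else (480,380)
    cv2.imwrite(f"pics/{n}_m.png",v[y0:y0+600,x0:x0+700])
for q in list(C)+list(M):
    for ns in (["top"],["side"],["top","side"]):
        vs=[(cams[n],mk[q,n]) for n in ns if (q,n) in mk]
        if vs: print(q,ns,[int(m.sum()) for _,m in vs],*fit(q,vs))
E
time python3 m.py
```

```text
inlay_key ['top'] [453] 0.005 [0.6244 0.1297 0.2453]
inlay_key ['side'] [283] 0.012 [0.6243 0.1304 0.2431]
inlay_key ['top', 'side'] [453, 283] 0.018 [0.6244 0.13   0.2503]
inlay_lever ['top'] [339] 0.005 [ 0.4646  0.2087 -2.8967]
inlay_lever ['side'] [159] 0.018 [0.4638 0.2092 0.2515]
inlay_lever ['top', 'side'] [339, 159] 0.025 [ 0.4643  0.2091 -2.8913]
inlay_spoke ['top'] [243] 0.005 [ 0.5959  0.2422 -2.9295]
inlay_spoke ['side'] [120] 0.01 [ 0.5953  0.2431 -2.9024]
inlay_spoke ['top', 'side'] [243, 120] 0.017 [ 0.5956  0.2426 -2.9155]
inlay_remover ['top'] [164] 0.006 [ 0.4931  0.0967 -3.1118]
inlay_remover ['side'] [99] 0.01 [ 0.4921  0.0965 -3.0416]
inlay_remover ['top', 'side'] [164, 99] 0.018 [ 0.4927  0.0967 -3.112 ]
chuck_key ['top'] [169] 0.066 [ 0.601  -0.1395  0.4886]
chuck_key ['side'] [291] 0.13 [ 0.6017 -0.1398  0.489 ]
chuck_key ['top', 'side'] [169, 291] 0.201 [ 0.6015 -0.1396  0.4876]
tyre_lever ['top'] [97] 0.38 [ 0.4551 -0.1548 -0.3951]
tyre_lever ['side'] [1024] 0.658 [0.4927 0.0847 0.2317]
tyre_lever ['top', 'side'] [97, 1024] 1.324 [ 0.4551 -0.1548 -0.3951]
spoke_wrench ['top'] [89] 0.32 [ 0.5798 -0.3197  0.5964]
spoke_wrench ['side'] [266] 0.474 [ 0.4614 -0.1571  2.7798]
spoke_wrench ['top', 'side'] [89, 266] 1.183 [ 0.5798 -0.3197  0.5964]
lockring_remover ['top'] [1177] 0.861 [ 0.4523  0.1185 -3.4987]
lockring_remover ['side'] [234] 0.011 [ 0.438  -0.2996 -3.0286]
lockring_remover ['top', 'side'] [1177, 234] 1.755 [ 0.4523  0.1185 -3.4987]
real	0m7.039s
user	0m5.724s
sys	0m0.119s
```

Cut-outs agree to 1 mm between the cameras. Some of the network's tool masks picked the wrong objects, so I'll use colour or contrast masks near the known pixels.

```bash
cat > m2.py <<'E'
from h import *
at={"chuck_key":((306,198),(270,238)),"tyre_lever":((310,236),(218,243)),"spoke_wrench":((356,201),(274,290)),"lockring_remover":((351,240),(213,286))}
cams=[capture("top"),capture("side")]; tiles=[]
for q,ps in at.items():
    vs=[]
    for c,p in zip(cams,ps):
        r=30; x0,y0=p[0]-r,p[1]-r; im=c["image"][y0:y0+2*r,x0:x0+2*r].astype(np.float32)
        bg=np.median(im.reshape(-1,3),0); d=im-bg*(im.sum(2,keepdims=True)/bg.sum())   # chroma difference
        if q in("tyre_lever","spoke_wrench"): m=np.abs(d).max(2)>22
        elif q=="lockring_remover": m=im.sum(2)<.45*bg.sum()
        else: m=(np.abs(d).max(2)>9)|(im.sum(2)<.6*bg.sum())
        n,l,s,ce=cv2.connectedComponentsWithStats(m.astype(np.uint8))
        i=1+np.argmin(np.hypot(*(ce[1:]-r).T)+1e3*(s[1:,4]<25)); cs,_=cv2.findContours((l==i).astype(np.uint8),0,1)
        f=np.zeros((2*r,2*r),np.uint8); cv2.drawContours(f,cs,-1,1,-1)
        full=np.zeros(c["image"].shape[:2],bool); full[y0:y0+2*r,x0:x0+2*r]=f>0; vs.append((c,full))
    F=[fit(q,[v]) for v in vs]+[fit(q,vs)]
    print(q,[int(m.sum()) for _,m in vs],*F)
    row=[]
    for (c,m),p in zip(vs,ps):
        x0,y0=p[0]-r,p[1]-r; t=cv2.resize(c["image"][y0:y0+60,x0:x0+60],(280,280),interpolation=cv2.INTER_CUBIC)
        for mm,col in((m[y0:y0+60,x0:x0+60],(255,0,255)),(rend(c,q,F[2][1],(x0,y0,60,60))>.5,(0,255,0))):
            cs,_=cv2.findContours(cv2.resize(mm.astype(np.uint8),(280,280),interpolation=0),0,1); cv2.drawContours(t,cs,-1,col,1)
        row.append(t)
    tiles.append(np.vstack(row))
cv2.imwrite("pics/fit1.png",cv2.resize(np.hstack(tiles),(800,400)))
E
python3 m2.py
```

```text
chuck_key [64, 128] (np.float64(0.648), array([ 0.689 , -0.0565, -3.45  ])) (np.float64(0.652), array([ 0.6313, -0.0953, -1.7117])) (np.float64(1.307), array([ 0.6254, -0.0147, -2.7292]))
tyre_lever [142, 243] (np.float64(0.056), array([ 0.4504, -0.1542, -0.3955])) (np.float64(0.184), array([ 0.4491, -0.1517, -3.5574])) (np.float64(0.253), array([ 0.4493, -0.153 , -0.4039]))
spoke_wrench [127, 224] (np.float64(0.035), array([ 0.577 , -0.3232,  3.7381])) (np.float64(0.236), array([ 0.5785, -0.3194,  0.6191])) (np.float64(0.291), array([ 0.5763, -0.3218,  3.8093]))
lockring_remover [80, 219] (np.float64(0.031), array([ 0.4384, -0.2995, -3.1151])) (np.float64(0.036), array([ 0.4383, -0.3004, -3.0156])) (np.float64(0.07), array([ 0.4383, -0.2997, -3.1419]))
```

View pics/fit1.png

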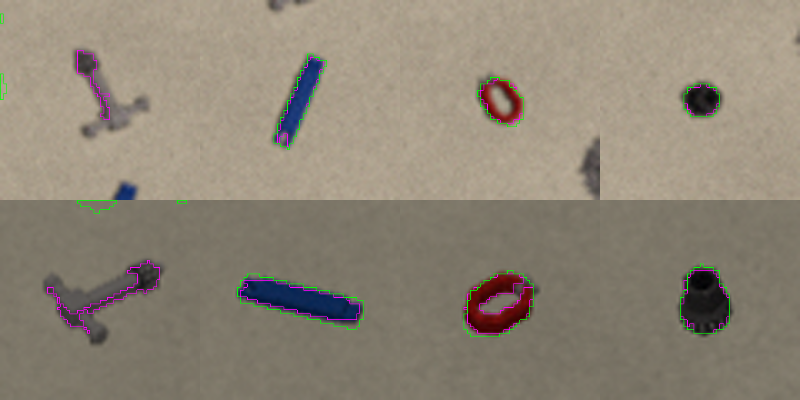

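Green fits match on the lever, wrench (nose to the upper right in the side view, so yaw is about 0.62) and remover. For the key I keep the network-mask fit, which agreed between cameras. Starting with the lever.

```bash
cat > pp.py <<'E'
from h import *
def quat(a): return [float(np.cos(a/2)),float(np.sin(a/2)),0.,0.]
def j6(p,a):
    j=inverse_kinematics(p,quat(a)); return 9 if j is None else abs(j[5])
def pickplace(obj,inlay,g,zp,op,flip,zplace=None,expect=None):
    d=inlay[2]-obj[2]
    if flip: d=(d+np.pi/2)%np.pi-np.pi/2
    d=(d+np.pi)%(2*np.pi)-np.pi
    rot=lambda a:np.array([np.cos(a),np.sin(a)])*g
    p=np.array(obj[:2])+rot(obj[2]); t=np.array(inlay[:2])+rot(obj[2]+d)
    a=min((obj[2]+k*np.pi for k in(-2,-1,0,1,2)),key=lambda a:max(j6([*p,.14],a),j6([*t,.14],a+d)))
    print("a",a,"d",d,"p",p,"t",t,"j6",j6([*p,.14],a),j6([*t,.14],a+d))
    move_ptp([*p,.14],quat(a)); move_gripper(op); servo_line([*p,zp],rate=.12)
    move_gripper(0.); print("gap",current_finger_gap(),"force",current_grip_force())
    if expect and abs(current_finger_gap()-expect)>.006: print("BAD GRASP"); return
    servo_line([*p,.14]); print("gap lifted",current_finger_gap())
    move_ptp([*t,.14],quat(a+d)); servo_line([*t,.05],rate=.15)
    c=servo_line([*t,zplace or zp+.0183],rate=.04,contact_N=8); print("contact",c,current_position(),current_force())
    move_gripper(current_finger_gap()+.014); servo_line([*t,.14]); print("t",current_clock())
E
python3 - <<'E'
from pp import *
pickplace((.450,-.1537,-.398),(.4643,.2090,.248),0.,.006,.05,True,expect=.02)
E
```

```text
a -6.681185307179586 d 0.6459999999999999 p [ 0.45   -0.1537] t [0.4643 0.209 ] j6 1.4942596939656205 1.610032363427285
gap 0.0197942520753329 force 30.0006303191185
gap lifted 0.019913205746641478
contact True [0.46375424 0.20882415 0.0241529 ] [ 0.14628249 -0.22401766  5.66400574]
t 12.0667
```

```bash
python3 - <<'E'
from pp import *
pickplace((.4383,-.2997,0.),(.4927,.0967,.248),0.,.019,.05,True,expect=.024)
pickplace((.6015,-.1396,.488),(.6244,.1300,.248),-.014,.006,.04,False,expect=.014)
c=capture("top");s=capture("side")
cv2.imwrite("pics/mid.png",np.hstack([cv2.resize(x["image"][y:y+120,a:a+120],(400,400),interpolation=2) for x,a,y in((c,160,150),(s,185,100))]))
E
```

```text
a -6.283185307179586 d 0.24800000000000022 p [ 0.4383 -0.2997] t [0.4927 0.0967] j6 0.840910658287152 1.3789403571209782
gap 0.025546685536312553 force 30.000848527997732
gap lifted 0.025546900313997957
contact True [0.49309888 0.09678027 0.03728253] [-1.02151757 -0.41555461  4.39923956]
t 20.95
a -5.795185307179587 d -0.2400000000000002 p [ 0.58913419 -0.14616404] t [0.61082833 0.12656348] j6 0.7258517731860845 1.416427604197052
gap 0.01333017053703449 force 29.999377727508545
gap lifted 0.013321166221325917
contact True [0.61018943 0.12656961 0.02424304] [-1.26262639  0.5406809   4.95692007]
t 28.8583
```

View pics/mid.png

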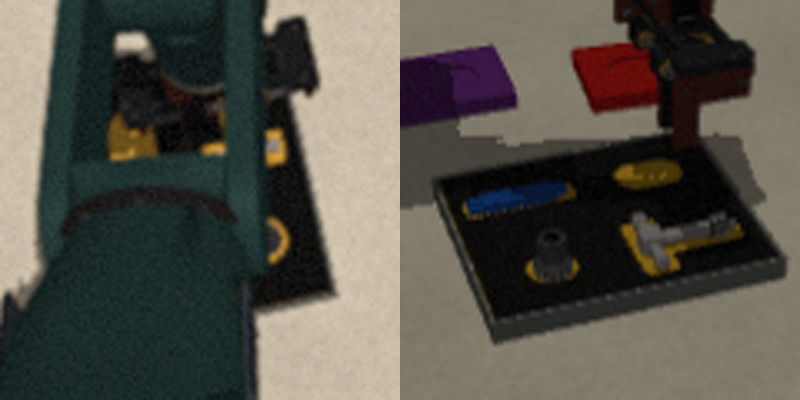

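The side view (right half) shows lever, remover and key sitting in their cut-outs. Now the wrench, then I move the arm clear and check.

```bash
python3 - <<'E'
from pp import *
pickplace((.5785,-.3200,.62),(.5956,.2426,.248),-.002,.0055,.06,True,expect=.036,zplace=.0243)
j=list(current_joint_pos()); j[0]=-1.2
p=current_position(); servo_line([p[0],p[1],.25]); j=list(current_joint_pos()); j[0]=1.2; goto_joints(j)
c=capture("top");s=capture("side")
cv2.imwrite("pics/end.png",np.hstack([cv2.resize(x["image"][y:y+120,a:a+120],(400,400),interpolation=2) for x,a,y in((c,160,150),(s,185,100))]))
print(current_clock(),current_position())
E
```

```text
a -5.663185307179586 d -0.3719999999999999 p [ 0.57687224 -0.32116207] t [0.59366119 0.24210907] j6 0.3382556796079479 1.6023548917365442
gap 0.035989042771930935 force 29.19686247536447
gap lifted 0.03571694567874647
contact True [0.59303698 0.24194858 0.02364396] [-0.9044861  -0.22966294  4.36641439]
t 38.9583
41.9833 [0.16719211 0.61713546 0.24873733]
```

View pics/end.png

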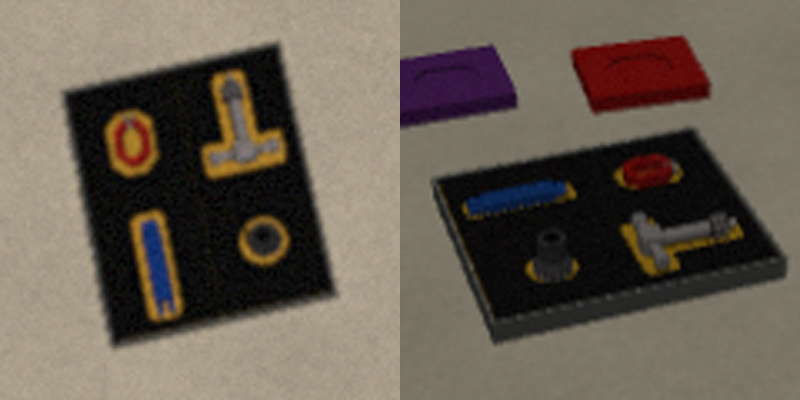

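In the end view, all four tools lie inside their cut-outs with a yellow margin all round: wrench (132,142), key (240,140), lever (158,268) and remover (264,238) in the left half. None looks tilted.

```bash
python3 -c "
from bench import *
print(close_job())"
```

```text
the job is handed in; nothing more can be done
None
```

All four tools are in their own cut-outs of the foam tray and the job is handed in at about 42 s of the 122 s; the last pictures show a yellow margin around every tool and no visible tilt, and no verdict came back with the hand-in.

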